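# Lock the code reader's focus without losing its setting

### The job

The focus of the upward-looking code reader on the counter is already set, as its long setting lever shows; lock it there. First slide the friction stop along its rail until its nose just touches the setting lever, so that the barrel is held still, then turn the knurled lock ring clockwise (seen from above) all the way down and nip it up to about 0.5 newton metres, not much more, so that the lever bears firmly on the stop. The lever must stay at its setting, the stop stays against it, and the things standing round the reader are left where they are.

Things in the scene. Friction and masses are not known exactly. Their poses are not given: they have to be found in the camera images.
- reader: The grey code reader, screwed down. Origin on the barrel's axis at worktop height, z up, its front and rail towards its -x axis. Housing 95 x 110 mm, top at 50 mm, with a 48 mm wide turret up to 98 mm under the ring.
- ring_centre (a point): Centre (on the axis, half-way up) of the knurled aluminium lock ring, 56 mm across, 20 mm high, on the reader's upright barrel. It sinks 1.6 mm per rad turned clockwise; 110 mm above the worktop when down. Grip it from above across any diameter; fingertips may go to 20 mm below this centre, nothing beside it is higher than 92 mm. The 36 mm barrel goes through it, top at 135 mm.
- lock_ring (a joint): Turn of the lock ring on the barrel, rad: -2.4 to -1.4 at the start, growing clockwise seen from above (0.06 N m), 0 when run down on its spring washer. Turned on from there (value stays 0) the washer gives: torque rises from 0.28 N m by 0.6 N m per rad. The rubber-backed knurled sleeve twists 0.12 rad per N m. It stays where left. Over 0.7 N m the stop slips and the setting is lost.
- barrel: The focusing barrel with its setting lever; origin on the barrel's axis at worktop height, z up, and the lever points along its -x axis. It turns about the vertical with only 0.10 N m of friction, so a tightening ring drags it clockwise (seen from above) unless the stop holds its lever.
- lever_mark (a point): The point on the centre line of the setting lever where the stop's nose meets it, 75 mm from the barrel's axis and 62 mm above the worktop. Its axes are the barrel's. The lever is a straight steel bar 8 mm wide and 8 mm high that sticks out of the turret towards the robot side and ends 84 mm from the axis. A push of 1.3 N here turns the barrel.
- stop: The friction stop: a black carriage on the aluminium rail at the reader's front, with a steel nose pin and an upright handle fin. Axes parallel to the reader's. It slides along its -y axis to the lever, +y back, travel 86 mm; 8 N of friction both ways, it stays where it is left.
- stop_nose (a point): Centre of the stop's upright round nose pin, 10 mm across, at 62 mm above the worktop (pin top 70 mm). It touches the lever when it is 9 mm from the lever's centre line.
- stop_handle (a point): On the upright handle fin of the stop, 78 mm above the worktop; pinch it here from above across its 10 mm thickness (along the stop's y axis). Fin 20 mm wide along x, top at 92 mm; the carriage below has its top at 46 mm. It is 31 mm further out (-x) than the nose, beyond the end of the lever, so that the fingers pass the lever.
- mug: White mug, 83 x 115 x 86 mm, a bystander right of the reader; origin under its centre.
- plaster_roll: Roll of plaster tape lying flat, 60 mm across, 25 mm high, a bystander; origin under its centre.
- pen: Pen lying at the front, 145 mm long, a bystander.
- thermometer: Clinical thermometer lying at the front left, 104 mm long, a bystander.
- stapler: Stapler, 135 mm long, 47 mm high, a bystander at the left.
- clear_tape: Roll of tape lying flat, 96 mm across, 48 mm high, a bystander left of the reader.

How it is judged (in metres and radians):
On the way, in this order (a step that is already met when the one before it is completed fails the run):
1. the stop is drawn up to the setting lever (gap under 2.5 mm) with the ring still up (y of stop_nose in the frame of lever_mark below 0.0115 m and value of joint lock_ring below -0.5 rad), for 0.2 s.
2. the lock ring is down and nipped up: the lever bears on the stop with more than 4 N (about 0.4 N m on the ring) (value of joint lock_ring above -0.08 rad and contact force between barrel and stop above 4 N), for 0.2 s.
At the end, for the whole second after the job is handed in: The lock ring is fully down on its washer (within 0.08 rad), the stop's nose is within 2.5 mm of the lever, and the lever is within 6 mm of where it was, all at rest (value of joint lock_ring above -0.08 rad and y of stop_nose in the frame of lever_mark below 0.0115 m and distance of lever_mark from where it was at the start of the episode below 0.006 m and linear speed of stop below 0.01 m/s); the robot touches nothing.
It fails at once if the setting lever is moved more than 6 mm from its setting (measured at the lever mark) (distance of lever_mark from where it was at the start of the episode above 0.006 m).
It fails at once if the lever is forced against the stop with more than 12 N (contact force between barrel and stop above 12 N).
It fails at once if a bystander is moved more than 20 mm (distance of any of mug, plaster_roll, pen, thermometer, stapler, clear_tape from where it was at the start of the episode above 0.02 m).
It also fails if it takes over 67 s, if anything falls off the work surface, if the arm or the gripper's body presses on something with over 40 N, if the wrist force passes 120 N, or if a joint passes its speed limit or range.

### The arm

A 6-joint arm with a two-finger parallel gripper is mounted at the origin on a cart in front of the work surface, level with it; the furniture and walls round the work are solid. World frame = base frame: x ahead of the robot, y to its left, z up, the work surface at z = 0. Lengths are in mm, angles in rad, forces in N, time in s.
With the tool pointing down it reaches from about 350 to 775 mm from the base axis. Payload 7.3 kg.
Tool frame: the origin (TCP) lies on the centre line of the jaws, within the pads' length; the fingertips stand 22 mm ahead of it and the grasp point (between the pads) lies 3 mm ahead of it; z points along the fingers, y is the direction in which the jaws open and shut (so a half turn about z gives the same grasp; the last joint's range is limited). The gripper opens to 92 mm and grips with 3 to 60 N. Pads are 19 mm wide; open, the fingers measure 130 mm over their backs; the gripper's body (75 mm by 190 mm) begins 47 mm behind the grasp point.
Start: joints at [1.088, 0.342, 1.524, -0, 1.275, -0.146], TCP at [173.482, 495.529, 226.441] pointing down, gripper open.
Joint ranges: [-2.53, 2.53], [-0.77, 2.02], [0.04, 2.7], [-1, 4.14], [0.28, 2.66], [-3.11, 3.11]. Speed limits (rad/s): [2.57, 2.57, 3.14, 3.14, 3.14, 3.14].

### API

Orientations are given as [roll, pitch, yaw] about the fixed x, y, z axes, in that order (R = Rz(yaw) Ry(pitch) Rx(roll)).
In Python, from plant import get_obs, capture, close_job gives the robot as it stands.
- The arm moves only by the tool carry_out, never from a script. Its arguments are lists of equal length, an entry for each row: "xyz": the shift along the tool's x, y, z scaled (see below), a list of three; "dr": the turn, a rotation vector about the tool's x, y, z scaled (see below), a list of three. A call has 1 to 8 rows; each row shifts and turns the commanded pose from where the row before left it, along the tool's axes as they then stand; what a row does not reach is not made up. The controller multiplies each number of a shift by 0.06 m and each number of a turn by 8 degrees. A row lasts 1/8 s, in which the tool goes at most 62.5 mm and 10.7 degrees, less where a joint would pass 70% of its speed; a pose out of reach is approached as far as the arm can. A call with a number of a shift or a turn outside -1 to 1 is refused whole. A call with a gripper value outside its range is refused whole. "gripper" is the gripper's target within -1 to 1 (fully open at 1, half-way at 0, shut at -1), set as the call begins (left out, the last holds). The fingers move at their own pace and stop on an object; the grip force is fixed at half the most. Time passes only in rows, so rows that do not move let the fingers close. It gives the time, the measured TCP pose, the force and the opening at its end, in the units of the state.
- get_obs(): the state, without advancing time (a new reading comes with each control period).
- capture(name): name is "scene" or "top" or "wrist"; returns a dict with "image" (480x640x3 uint8, blue, green, red), "fx", "fy", "cx", "cy" (pixels), "pose" (4x4, takes a point from camera to world coordinates). Camera axes: x right, y up, looking along -z (the intrinsics and any distortion apply to the point x, -y, -z); pixel columns grow to the right and rows downward; lengths in mm; the calibration is good to about 2 mm. A picture is of the moment at which its call begins. There is no depth.
- close_job(): hands the job in, once; it reports no verdict.
The state is a dict: "time": time; "joint_positions": joint angles; "dq": joint speeds; "tau": joint torques, N m; "tool_pos": TCP position; "tcp_rot": TCP orientation; "contact_force": force on the tool from outside, world axes, zero at the start; "moment": the same for the moment, N m; "grip_width": finger opening in mm.
Only numpy, scipy, OpenCV 4.12 (cv2) and the standard library are available. Lean on these libraries where they do the work, as an engineer would, in place of code of your own. Each camera call takes 0.05 s, during which the arm holds its last target.

## Working session

There is one attempt and no reset: what is moved stays moved. The work goes in short steps, Python scripts to look and compute and a tool call to move; the robot and the scene stay as the last step left them, time stands still between calls to the robot, and variables do not carry over. Pictures are saved under pics/ and viewed, and the job is handed in when it is done.

Besides the shell and the picture viewer there is one more tool, called after "Call:" by a JSON object that holds its "fn" and its "kwargs", one argument or row to a line. carry_out: Moves the arm, as the interface text tells. Shifts and turns lie within -1 to 1; 1 stands for 0.06 m of shift or 8 degrees of turn. Its arguments: {"type":"object","properties":{"xyz":{"type":"array"},"dr":{"type":"array"},"gripper":{"type":"number"}},"required":["xyz","dr"]}

```bash
mkdir -p pics; ls; python3 - <<'E'
from plant import *
import cv2,json,numpy as np
print(get_obs())
for n in ["scene","top","wrist"]:
    c=capture(n); cv2.imwrite(f"pics/{n}0.png",c["image"]); print(n,c["fx"],c["fy"],c["cx"],c["cy"],[k for k in c]); print(np.array(c["pose"]).round(4))
E
```

```text
pics
{'time': 0.0, 'joint_positions': array([ 1.08798134e+00,  3.42730814e-01,  1.52498982e+00, -1.62667213e-05,
        1.27541677e+00, -1.46023846e-01]), 'dq': array([ 1.27994228e-03,  1.06768540e-03, -6.71799145e-04,  6.09315348e-05,
        4.46983316e-04,  1.24994732e-03]), 'tau': array([-3.40790311e-04, -4.31248677e+01, -2.44213682e+01,  7.17396406e-02,
        5.61807049e-02, -1.29413747e-04]), 'tool_pos': array([173.29865103, 495.14743255, 225.75026381]), 'tcp_rot': array([-3.14006208e+00, -2.09380699e-04,  2.80480610e+00]), 'contact_force': array([-1.22653168, -0.14889971,  0.46650995]), 'moment': array([ 0.00841736, -0.03324604, -0.01294665]), 'grip_width': 91.90605567856866}
scene 453.6415904015343 453.6415904015343 319.66522868482906 241.14388522401617 ['image', 'fx', 'fy', 'cx', 'cy', 'pose']
[[ 7.377000e-01  4.570000e-01 -4.969000e-01 -1.517990e+01]
 [-6.751000e-01  4.976000e-01 -5.446000e-01 -5.140890e+02]
 [-1.600000e-03  7.373000e-01  6.756000e-01  8.157834e+02]
 [ 0.000000e+00  0.000000e+00  0.000000e+00  1.000000e+00]]
top 469.82493042364405 469.82493042364405 319.83055836529525 246.54559911854037 ['image', 'fx', 'fy', 'cx', 'cy', 'pose']
[[-1.150000e-02  9.982000e-01 -5.950000e-02  4.405486e+02]
 [-9.998000e-01 -1.250000e-02 -1.700000e-02  6.716440e+01]
 [-1.780000e-02  5.930000e-02  9.981000e-01  1.204919e+03]
 [ 0.000000e+00  0.000000e+00  0.000000e+00  1.000000e+00]]
wrist 342.27174495535843 342.27174495535843 313.6894079976387 232.78986953283496 ['image', 'fx', 'fy', 'cx', 'cy', 'pose']
[[ 3.310000e-01 -9.021000e-01 -2.769000e-01  9.848540e+01]
 [ 9.436000e-01  3.160000e-01  9.840000e-02  5.215464e+02]
 [-1.200000e-03 -2.938000e-01  9.559000e-01  3.841468e+02]
 [ 0.000000e+00  0.000000e+00  0.000000e+00  1.000000e+00]]
```

View pics/scene0.png

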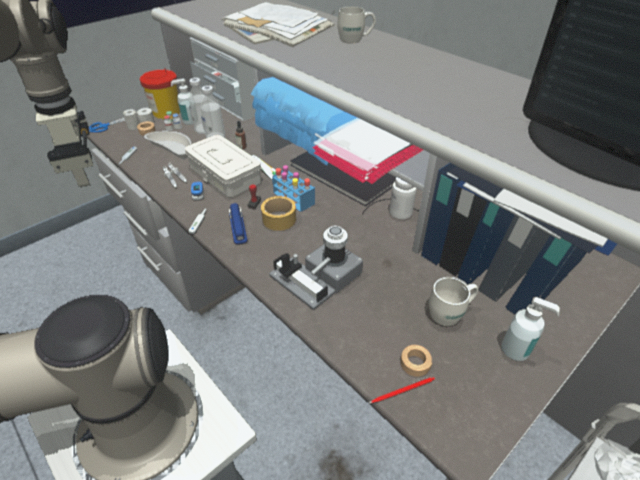

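View pics/top0.png

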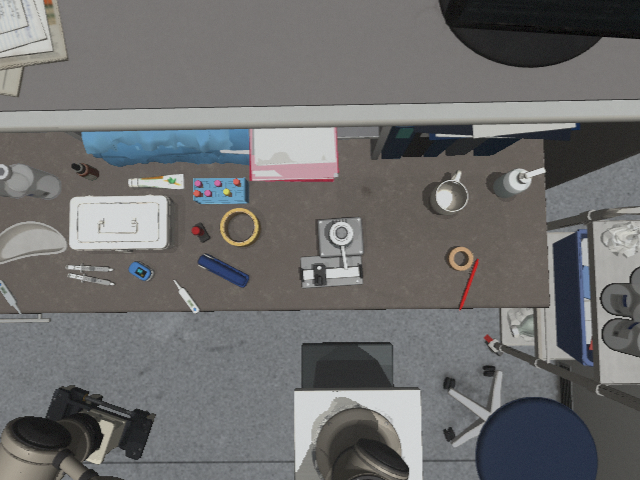

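View pics/wrist0.png

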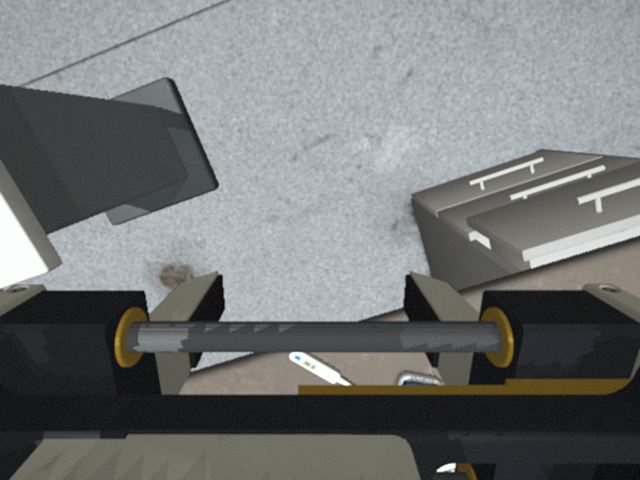

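The top view shows the reader at about (340,235), the stop at about (320,273) and the lever running down from the ring at (341,233) to about (345,268). I'll enlarge those areas.

```bash
python3 - <<'E'
import cv2
im=cv2.imread("pics/top0.png")[205:300,285:385]
cv2.imwrite("pics/topz.png",cv2.resize(im,None,fx=6,fy=6,interpolation=cv2.INTER_CUBIC))
im=cv2.imread("pics/scene0.png")[215:310,260:375]
cv2.imwrite("pics/scenez.png",cv2.resize(im,None,fx=6,fy=6,interpolation=cv2.INTER_CUBIC))
E
```

```text
(no output)
```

View pics/topz.png

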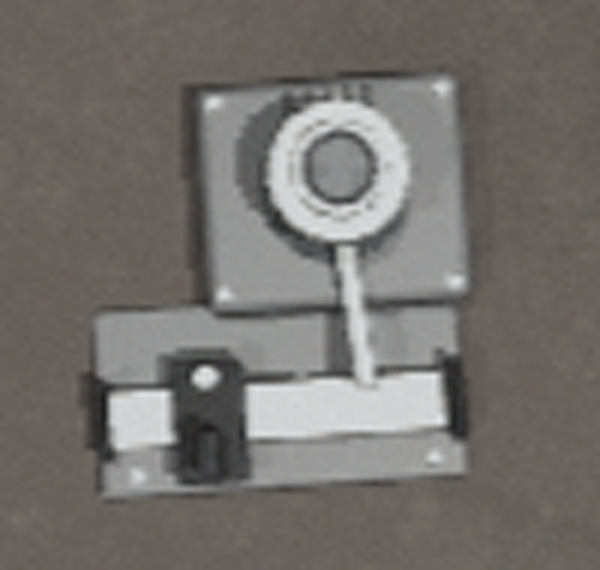

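View pics/scenez.png

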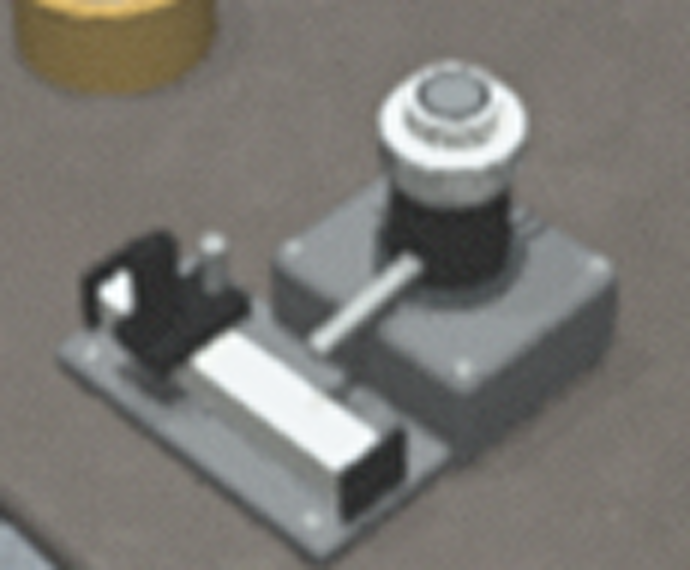

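```bash
cat > h.py <<'E'
from plant import *
import cv2,numpy as np
def ray(c,uv):
    T=np.array(c["pose"]); u,v=uv
    d=np.array([(u-c["cx"])/c["fx"],-(v-c["cy"])/c["fy"],-1.0])
    return T[:3,3],T[:3,:3]@d
def plane(c,uv,z):
    o,d=ray(c,uv); return o+d*(z-o[2])/d[2]
def proj(c,p):
    T=np.array(c["pose"]); q=T[:3,:3].T@(np.asarray(p,float)-T[:3,3])
    return np.array([c["cx"]+c["fx"]*q[0]/-q[2], c["cy"]-c["fy"]*q[1]/-q[2]])
def uz(z,off,f=6): return [(z[i]+.5)/f-.5+off[i] for i in (0,1)]
E
python3 - <<'E'
from h import *
t=capture("top"); s=capture("scene")
np.set_printoptions(precision=1,suppress=True)
T=lambda z,h: plane(t,uz(z,(285,205)),h)
S=lambda z,h: plane(s,uz(z,(260,215)),h)
print("barrel",T((340,165),135),S((455,96),135))
print("nose",T((206,376),70),S((212,243),70))
print("tip",T((367,381),66),S((318,350),66))
print("leverbase",T((346,247),66),S((415,262),66))
print("housing")
a=[T(p,50)[:2] for p in [(200,88),(455,76),(469,293),(213,310)]]
print(np.array(a), np.mean(a,0)); 
for i in range(4):
    d=a[(i+1)%4]-a[i]; print(np.linalg.norm(d),np.degrees(np.arctan2(d[1],d[0])))
print("fin", T((208,440),92), S((168,235),92))
print("bystander pen", plane(t,(468,285),5), plane(t,(460,258),25),plane(t,(240,228),48),plane(t,(223,271),40))
E
```

```text
barrel [536.9  36.1 135. ] [536.1  36.7 135. ]
nose [458.2  89.3  70. ] [457.7  90.7  70. ]
tip [455.5  24.5  66. ] [452.3  22.4  66. ]
leverbase [509.7  32.2  66. ] [511.9  32.   66. ]
housing
[[577.1  90.8]
 [580.6 -14.1]
 [491.2 -18.4]
 [485.5  86.5]] [533.6  36.2]
105.0317510776113 -88.07103204510985
89.50846521548704 -177.285483349794
105.06508186762912 93.10237602152701
91.65968222865875 2.689015983753724
fin [432.7  88.4  92. ] [434.1  87.6  92. ]
bystander pen [ 409.9 -286.5    5. ] [ 477.9 -262.7   25. ] [558.1 284.4  48. ] [452.2 328.5  40. ]
```

The two cameras agree to within 2 mm. Reader yaw is about 2.6°, the axis is at (536.5, 36.4), and the lever yaw is about 9°. The fin is near (430, 88.5). I'll turn first, then travel.

Call:
{"fn": "carry_out", "kwargs": {
  "xyz": [
    [0,0,0],
    [0,0,0],
    [0,0,0]
  ],
  "dr": [
    [0,0,-0.91],
    [0,0,-0.91],
    [0,0,-0.91]
  ]
}}

```text
time: 0.62
tool_pos: [173.4, 495.4, 226.3]
tcp_rot: [-3.141, -0.0, -3.093]
contact_force: [0.3, 0.7, -0.2]
grip_width: 91.6
```

Call:
{"fn": "carry_out", "kwargs": {
  "xyz": [
    [-0.49,-0.87,0],
    [-0.49,-0.87,0],
    [-0.49,-0.87,0],
    [-0.49,-0.87,0],
    [-0.49,-0.87,0],
    [-0.49,-0.87,0],
    [-0.49,-0.87,0],
    [-0.49,-0.87,0]
  ],
  "dr": [
    [0,0,0],
    [0,0,0],
    [0,0,0],
    [0,0,0],
    [0,0,0],
    [0,0,0],
    [0,0,0],
    [0,0,0]
  ],
  "gripper": 0.0
}}

```text
time: 1.62
tool_pos: [427.8, 86.9, 226.6]
tcp_rot: [3.141, 0.001, -3.097]
contact_force: [0.4, 0.6, 0.5]
grip_width: 46.1
```

Call:
{"fn": "carry_out", "kwargs": {
  "xyz": [
    [0,0,0],
    [0,0,0]
  ],
  "dr": [
    [0,0,0],
    [0,0,0]
  ]
}}

```text
time: 1.88
tool_pos: [426.5, 89.0, 226.2]
tcp_rot: [3.141, -0.001, -3.098]
contact_force: [-0.1, -0.0, 0.1]
grip_width: 45.7
```

```bash
python3 - <<'E'
from h import *
for n in ["top","wrist"]:
    c=capture(n); cv2.imwrite(f"pics/{n}1.png",c["image"])
    if n=="wrist":
        np.set_printoptions(precision=3,suppress=True)
        print(c["pose"])
        for p in [(428,88.7,92),(458,89.5,70),(454,23.5,66),(536.5,36.4,135)]: print(proj(c,p))
print(get_obs())
E
```

```text
[[ -0.044  -0.955  -0.293 347.087]
 [  0.999  -0.042  -0.014  85.707]
 [  0.001  -0.293   0.956 384.652]
 [  0.      0.      0.      1.   ]]
[312.803 223.249]
[312.321 246.928]
[245.164 238.902]
[246.252 355.896]
{'time': 1.975, 'joint_positions': array([ 0.031,  0.178,  1.75 ,  0.   ,  1.214, -1.586]), 'dq': array([ 0.012, -0.005, -0.002, -0.002, -0.001, -0.003]), 'tau': array([ -0.664, -33.273, -23.77 ,  -0.065,   0.07 ,   0.007]), 'tool_pos': array([426.258,  89.862, 226.388]), 'tcp_rot': array([ 3.141, -0.   , -3.096]), 'contact_force': array([-0.318,  0.194, -0.422]), 'moment': array([ 0.009, -0.026, -0.065]), 'grip_width': 46.00195984703799}
```

View pics/wrist1.png

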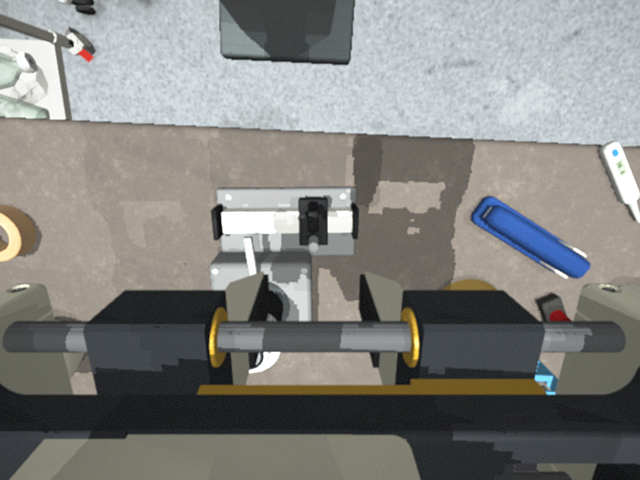

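The wrist picture shows the fin's top at (313,205) and the nose at (314,247), within a pixel or two of my prediction. I'll go down and pinch.

Call:
{"fn": "carry_out", "kwargs": {
  "xyz": [
    [-0.03,0,0.6],
    [0,0,0.6],
    [0,0,0.6],
    [0,0,0.4],
    [0,0,0.2],
    [0,0,0]
  ],
  "dr": [
    [0,0,0],
    [0,0,0],
    [0,0,0],
    [0,0,0],
    [0,0,0],
    [0,0,0]
  ]
}}

```text
time: 2.72
tool_pos: [428.4, 89.6, 82.3]
tcp_rot: [3.141, -0.001, -3.096]
contact_force: [0.5, -0.6, 0.7]
grip_width: 45.7
```

Call:
{"fn": "carry_out", "kwargs": {
  "xyz": [
    [0,0,0],
    [0,0,0],
    [0,0,0],
    [0,0,0]
  ],
  "dr": [
    [0,0,0],
    [0,0,0],
    [0,0,0],
    [0,0,0]
  ],
  "gripper": -1
}}

```text
time: 3.22
tool_pos: [428.9, 88.8, 82.7]
tcp_rot: [3.142, 0.001, -3.097]
contact_force: [-0.1, 0.1, 0.3]
grip_width: 10.8
```

```bash
python3 - <<'E'
from h import *
np.set_printoptions(precision=3,suppress=True)
for n in ["top","wrist"]:
    c=capture(n); cv2.imwrite(f"pics/{n}2.png",c["image"])
print(get_obs())
E
```

```text
{'time': 3.325, 'joint_positions': array([ 0.029,  0.375,  1.947,  0.   ,  0.82 , -1.586]), 'dq': array([ 0.002,  0.   ,  0.   , -0.002, -0.001, -0.001]), 'tau': array([ -0.356, -36.713, -16.82 ,  -0.114,  -0.019,   0.075]), 'tool_pos': array([428.901,  88.896,  82.617]), 'tcp_rot': array([ 3.141,  0.   , -3.097]), 'contact_force': array([0.667, 1.085, 2.465]), 'moment': array([0.142, 0.073, 0.047]), 'grip_width': 9.581355751249145}
```

View pics/wrist2.png

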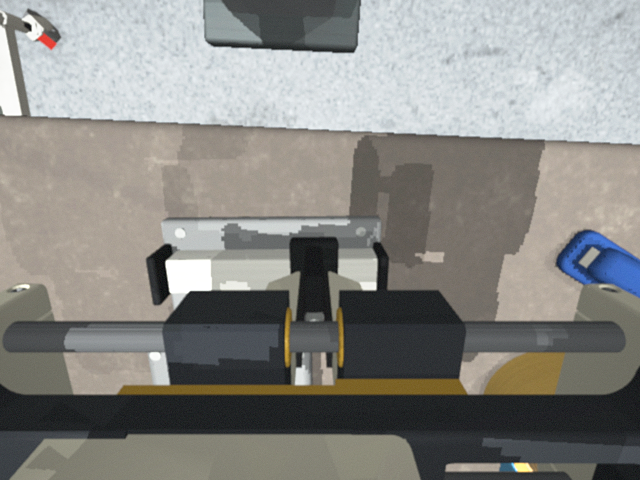

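Fin held (width 9.6). The full travel should be about 56 mm, so I'll slide 46 mm first and then look.

Call:
{"fn": "carry_out", "kwargs": {
  "xyz": [
    [0,-0.15,0],
    [0,-0.15,0],
    [0,-0.15,0],
    [0,-0.15,0],
    [0,-0.17,0],
    [0,0,0]
  ],
  "dr": [
    [0,0,0],
    [0,0,0],
    [0,0,0],
    [0,0,0],
    [0,0,0],
    [0,0,0]
  ]
}}

```text
time: 4.08
tool_pos: [431.3, 42.7, 82.6]
tcp_rot: [3.141, 0.001, -3.098]
contact_force: [1.1, 2.0, 1.5]
grip_width: 9.7
```

```bash
python3 - <<'E'
from h import *
np.set_printoptions(precision=3,suppress=True)
for n,r in [("top",(205,300,285,385)),("scene",(215,310,260,375)),("wrist",None)]:
    c=capture(n); cv2.imwrite(f"pics/{n}3.png",c["image"])
    if r:
        im=c["image"][r[0]:r[1],r[2]:r[3]]
        cv2.imwrite(f"pics/{n}3z.png",cv2.resize(im,None,fx=6,fy=6,interpolation=cv2.INTER_CUBIC))
print(get_obs())
E
```

```text
{'time': 4.225, 'joint_positions': array([-0.079,  0.368,  1.959,  0.   ,  0.814, -1.694]), 'dq': array([ 0.002, -0.   , -0.001, -0.003,  0.002, -0.002]), 'tau': array([ -0.863, -36.15 , -15.811,  -0.413,   0.491,   0.065]), 'tool_pos': array([431.325,  42.721,  82.621]), 'tcp_rot': array([ 3.142,  0.001, -3.097]), 'contact_force': array([2.617, 1.649, 2.716]), 'moment': array([ 0.367, -0.251,  0.041]), 'grip_width': 9.108875779420824}
```

View pics/top3z.png

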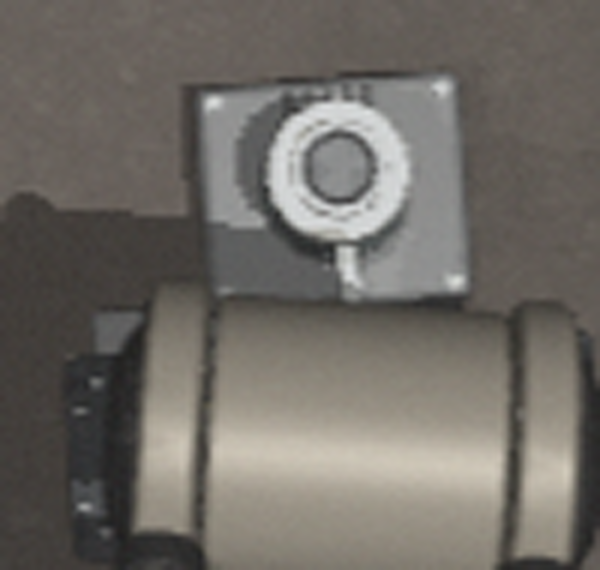

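View pics/scene3z.png

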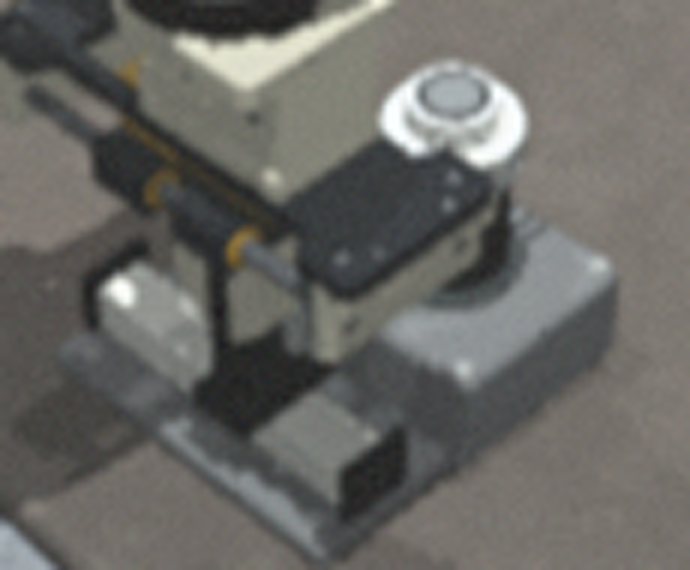

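View pics/wrist3.png

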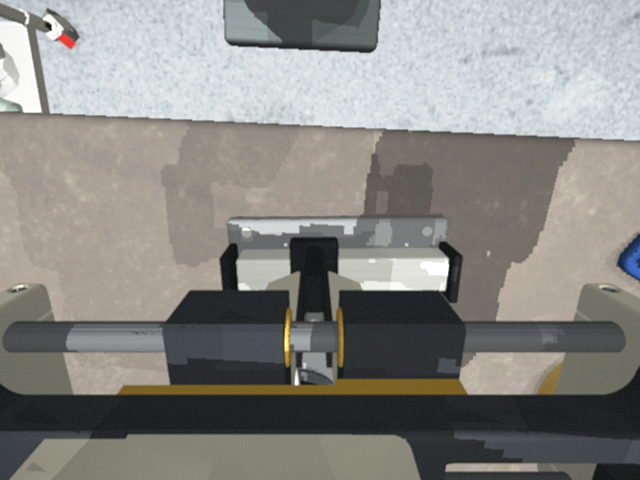

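The hand hides the lever in all three views. I'll let go, rise and measure the remaining gap with the wrist camera.

Call:
{"fn": "carry_out", "kwargs": {
  "xyz": [
    [0,0,0],
    [0,0,0],
    [0,0,-0.3],
    [0,0,-0.7],
    [0,0,-0.9],
    [0,0,-0.5],
    [0,0,0]
  ],
  "dr": [
    [0,0,0],
    [0,0,0],
    [0,0,0],
    [0,0,0],
    [0,0,0],
    [0,0,0],
    [0,0,0]
  ],
  "gripper": 0
}}

```text
time: 5.1
tool_pos: [431.8, 42.5, 228.3]
tcp_rot: [-3.141, 0.005, -3.097]
contact_force: [0.4, -0.8, -0.6]
grip_width: 46.0
```

```bash
python3 - <<'E'
from h import *
np.set_printoptions(precision=3,suppress=True)
c=capture("wrist"); cv2.imwrite("pics/wrist4.png",c["image"])
im=c["image"][180:290,190:350]
cv2.imwrite("pics/wrist4z.png",cv2.resize(im,None,fx=5,fy=5,interpolation=cv2.INTER_CUBIC))
c=capture("scene");im=c["image"][215:310,260:375]
cv2.imwrite("pics/scene4z.png",cv2.resize(im,None,fx=6,fy=6,interpolation=cv2.INTER_CUBIC))
print(get_obs()["tool_pos"])
E
```

```text
[430.239  42.671 225.701]
```

View pics/wrist4z.png

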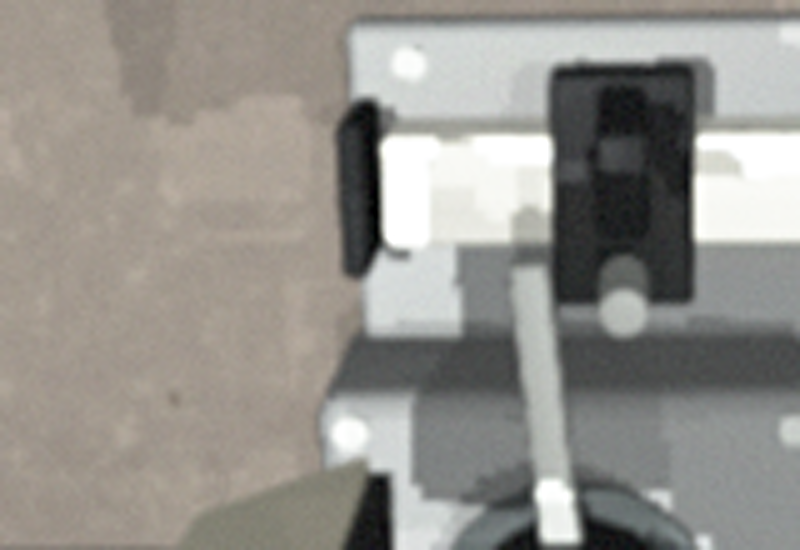

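View pics/scene4z.png

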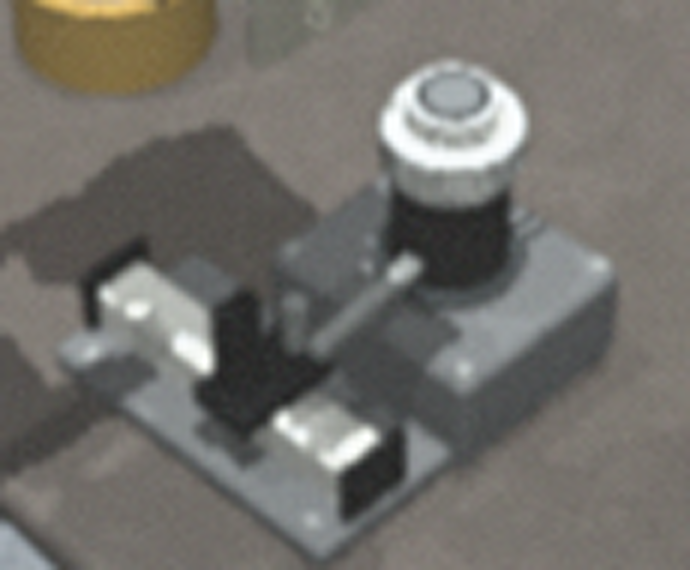

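Nose top at about (623,312) in the zoomed wrist view. The lever's top face runs from (513..551, row 270) to (536..571, row 470).

```bash
python3 - <<'E'
from h import *
np.set_printoptions(precision=2,suppress=True)
c=capture("wrist")
W=lambda z,h: plane(c,uz(z,(190,180),5),h)[:2]
n=W((623,312),70)
l1,r1=W((513,272),66),W((551,270),66); l2,r2=W((535,470),66),W((571,470),66)
print("nose",n,"w",W((600,312),70)-W((646,312),70),"lever",l1,r1,l2,r2)
a=(l1+r1)/2;b=(l2+r2)/2;d=(a-b)/np.linalg.norm(a-b);k=np.array([d[1],-d[0]])
print("yaw lever",np.degrees(np.arctan2(-d[1],-d[0])),"perp",(n-a)@k,"along",(n-a)@d)
s=np.array([np.sin(np.radians(2.6)),-np.cos(np.radians(2.6))])
print("travel to touch",(abs((n-a)@k)-9)/abs(s@k), "axis offset of line", (np.array([536.5,36.4])-a)@k)
# reader yaw from rail/plate edge
for p,q,h in [((350,18),(790,16),2),((380,132),(550,130),30)]:
    e=W(q,h)-W(p,h);print(np.degrees(np.arctan2(-e[0],e[1])))
print(get_obs()["tool_pos"])
E
```

```text
nose [456.54  44.12] w [ 0.39 -8.9 ] lever [450.62  22.44] [449.89  29.81] [492.25  27.94] [491.93  35.19]
yaw lever 7.406317586828334 perp 17.035714013090466 along -8.555597434639138
travel to touch 8.06407029498655 axis offset of line -0.9302076677811959
2.768082546684716
3.194631027716493
[429.98  42.71 225.21]
```

About 8 mm remains. I'll pinch again and advance 6.6 mm.

Call:
{"fn": "carry_out", "kwargs": {
  "xyz": [
    [0,0,0.6],
    [0,0,0.6],
    [0,0,0.6],
    [0,0,0.4],
    [0,0,0.2],
    [0,0,0]
  ],
  "dr": [
    [0,0,0],
    [0,0,0],
    [0,0,0],
    [0,0,0],
    [0,0,0],
    [0,0,0]
  ]
}}

```text
time: 6.0
tool_pos: [430.1, 42.7, 81.5]
tcp_rot: [3.141, -0.003, -3.097]
contact_force: [1.1, -0.0, 0.4]
grip_width: 46.5
```

Call:
{"fn": "carry_out", "kwargs": {
  "xyz": [
    [0,0,0],
    [0,0,0],
    [0,0,0],
    [0,0,0]
  ],
  "dr": [
    [0,0,0],
    [0,0,0],
    [0,0,0],
    [0,0,0]
  ],
  "gripper": -1
}}

```text
time: 6.5
tool_pos: [431.0, 42.7, 82.7]
tcp_rot: [3.142, 0.001, -3.097]
contact_force: [-0.7, -0.7, 0.1]
grip_width: 10.9
```

Call:
{"fn": "carry_out", "kwargs": {
  "xyz": [
    [0,-0.04,0],
    [0,-0.04,0],
    [0,-0.03,0],
    [0,0,0],
    [0,0,0]
  ],
  "dr": [
    [0,0,0],
    [0,0,0],
    [0,0,0],
    [0,0,0],
    [0,0,0]
  ]
}}

```text
time: 7.12
tool_pos: [431.2, 37.1, 82.7]
tcp_rot: [3.14, 0.001, -3.098]
contact_force: [-0.5, 6.2, 3.6]
grip_width: 9.6
```

Call:
{"fn": "carry_out", "kwargs": {
  "xyz": [
    [0,0,0],
    [0,0,0],
    [0,0,-0.3],
    [0,0,-0.7],
    [0,0,-0.9],
    [0,0,-0.5],
    [0,0,0],
    [0,0,0]
  ],
  "dr": [
    [0,0,0],
    [0,0,0],
    [0,0,0],
    [0,0,0],
    [0,0,0],
    [0,0,0],
    [0,0,0],
    [0,0,0]
  ],
  "gripper": 0
}}

```text
time: 8.12
tool_pos: [430.5, 36.0, 225.5]
tcp_rot: [3.141, -0.002, -3.097]
contact_force: [-0.1, 0.3, -0.4]
grip_width: 46.0
```

```bash
python3 - <<'E'
from h import *
np.set_printoptions(precision=3,suppress=True)
c=capture("wrist"); cv2.imwrite("pics/wrist5.png",c["image"])
im=c["image"][180:290,210:350]
cv2.imwrite("pics/wrist5z.png",cv2.resize(im[40:100,30:110],None,fx=10,fy=10,interpolation=cv2.INTER_CUBIC))
c=capture("scene");im=c["image"][240:290,290:350]
cv2.imwrite("pics/scene5z.png",cv2.resize(im,None,fx=12,fy=12,interpolation=cv2.INTER_CUBIC))
print(get_obs()["tool_pos"])
E
```

```text
[430.376  36.083 225.092]
```

View pics/wrist5z.png

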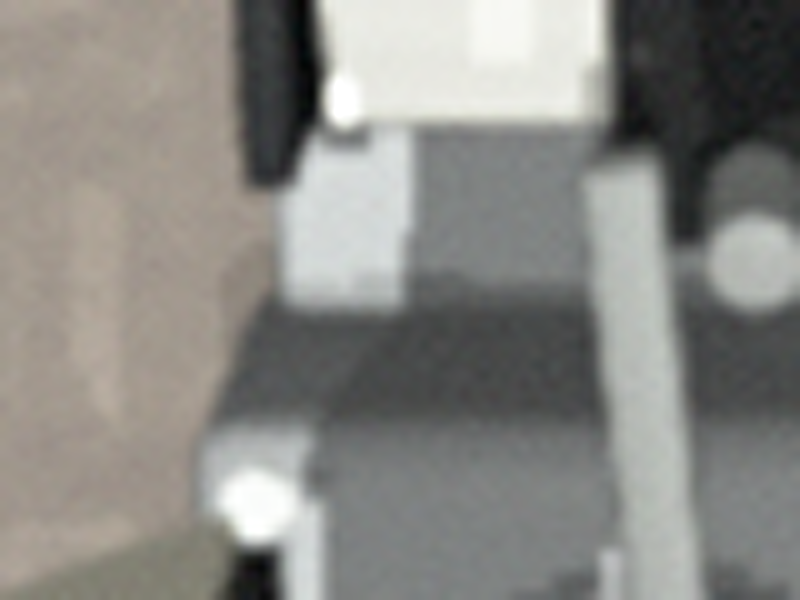

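View pics/scene5z.png

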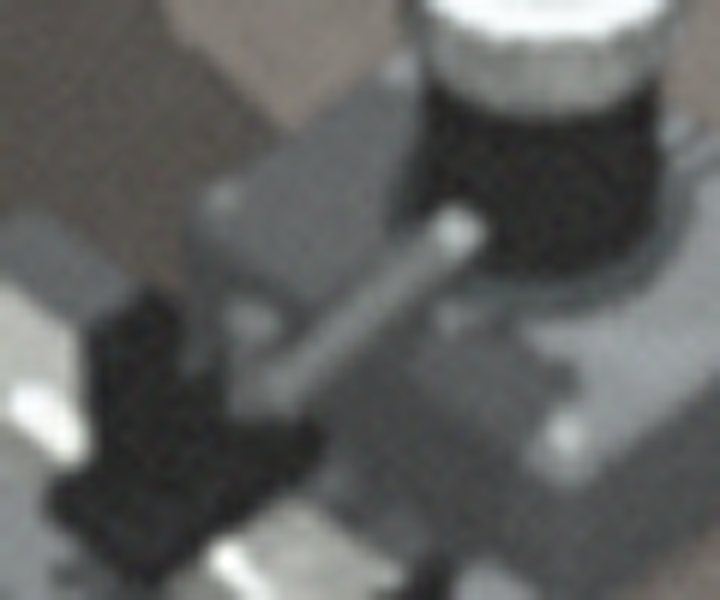

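```bash
python3 - <<'E'
from h import *
np.set_printoptions(precision=2,suppress=True)
c=capture("wrist")
W=lambda z,h: plane(c,uz(z,(240,220),10),h)[:2]
n=W((753,262),70)
l1,r1=W((586,180),66),W((665,180),66); l2,r2=W((622,560),66),W((700,560),66)
print("nose",n,"w",W((705,262),70)-W((801,262),70),"lever",l1,r1,l2,r2)
a=(l1+r1)/2;b=(l2+r2)/2;d=(a-b)/np.linalg.norm(a-b);k=np.array([d[1],-d[0]])
print("yaw lever",np.degrees(np.arctan2(-d[1],-d[0])),"perp",(n-a)@k,"along",(n-a)@d)
E
```

```text
nose [459.98  38.36] w [ 0.4  -9.29] lever [453.63  21.8 ] [453.3   29.49] [493.69  26.66] [493.35  34.51]
yaw lever 7.02663485273827 perp 11.817009024678192 along -8.021643322070268
```

The gap is about 3 mm, since arm compliance took 1 mm of the stroke. I'll pinch again and advance about 2.5 mm, watching the measured TCP y (37.1 to about 34.6).

Call:
{"fn": "carry_out", "kwargs": {
  "xyz": [
    [0,0,0.6],
    [0,0,0.6],
    [0,0,0.6],
    [0,0,0.4],
    [0,0,0.2],
    [0,0,0]
  ],
  "dr": [
    [0,0,0],
    [0,0,0],
    [0,0,0],
    [0,0,0],
    [0,0,0],
    [0,0,0]
  ]
}}

```text
time: 9.02
tool_pos: [430.6, 36.1, 81.7]
tcp_rot: [3.141, -0.002, -3.097]
contact_force: [0.2, 0.9, 0.9]
grip_width: 46.0
```

Call:
{"fn": "carry_out", "kwargs": {
  "xyz": [
    [0,0,0],
    [0,0,0],
    [0,0,0],
    [0,0,0],
    [0,0,0]
  ],
  "dr": [
    [0,0,0],
    [0,0,0],
    [0,0,0],
    [0,0,0],
    [0,0,0]
  ],
  "gripper": -1
}}

```text
time: 9.65
tool_pos: [431.2, 36.5, 82.7]
tcp_rot: [3.141, 0.001, -3.097]
contact_force: [-0.1, 3.9, 2.8]
grip_width: 9.3
```

Call:
{"fn": "carry_out", "kwargs": {
  "xyz": [
    [0,-0.02,0],
    [0,-0.01,0],
    [0,0,0],
    [0,0,0],
    [0,0,0]
  ],
  "dr": [
    [0,0,0],
    [0,0,0],
    [0,0,0],
    [0,0,0],
    [0,0,0]
  ]
}}

```text
time: 10.28
tool_pos: [431.2, 35.2, 82.7]
tcp_rot: [3.14, 0.0, -3.097]
contact_force: [-0.3, 6.3, 3.4]
grip_width: 9.8
```

Call:
{"fn": "carry_out", "kwargs": {
  "xyz": [
    [0,-0.01,0],
    [0,0,0],
    [0,0,0]
  ],
  "dr": [
    [0,0,0],
    [0,0,0],
    [0,0,0]
  ]
}}

```text
time: 10.65
tool_pos: [431.3, 34.7, 82.7]
tcp_rot: [3.14, 0.001, -3.097]
contact_force: [-0.6, 8.4, 4.2]
grip_width: 9.8
```

Call:
{"fn": "carry_out", "kwargs": {
  "xyz": [
    [0,0,0],
    [0,0,0],
    [0,0,-0.3],
    [0,0,-0.7],
    [0,0,-0.9],
    [0,0,-0.5],
    [0,0,0],
    [0,0,0]
  ],
  "dr": [
    [0,0,0],
    [0,0,0],
    [0,0,0],
    [0,0,0],
    [0,0,0],
    [0,0,0],
    [0,0,0],
    [0,0,0]
  ],
  "gripper": 0
}}

```text
time: 11.65
tool_pos: [430.6, 33.6, 225.5]
tcp_rot: [3.141, -0.002, -3.097]
contact_force: [0.8, 0.0, -0.5]
grip_width: 45.8
```

```bash
python3 - <<'E'
from h import *
np.set_printoptions(precision=3,suppress=True)
c=capture("wrist"); cv2.imwrite("pics/wrist6.png",c["image"])
cv2.imwrite("pics/wrist6z.png",cv2.resize(c["image"][220:280,260:340],None,fx=10,fy=10,interpolation=cv2.INTER_CUBIC))
c=capture("scene");im=c["image"][240:290,290:350]
cv2.imwrite("pics/scene6z.png",cv2.resize(im,None,fx=12,fy=12,interpolation=cv2.INTER_CUBIC))
print(get_obs()["tool_pos"])
E
```

```text
[430.468  33.656 225.064]
```

View pics/wrist6z.png

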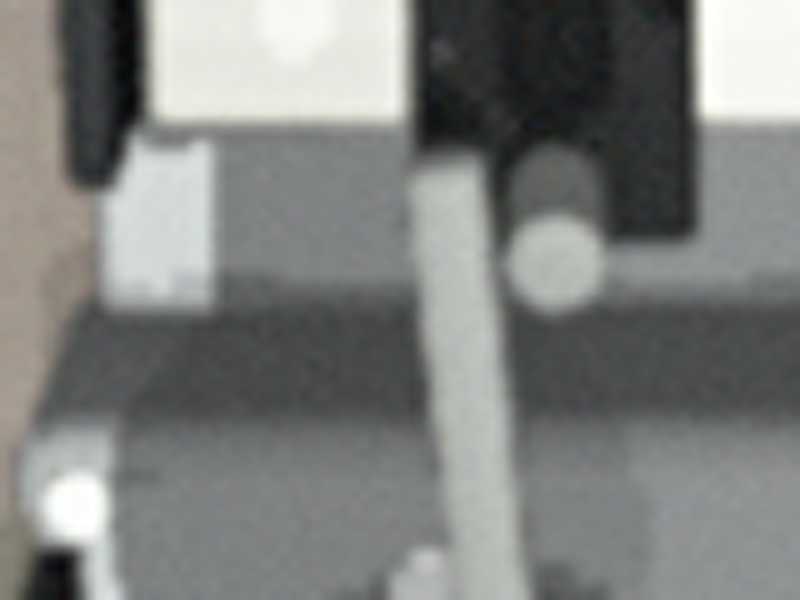

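View pics/scene6z.png

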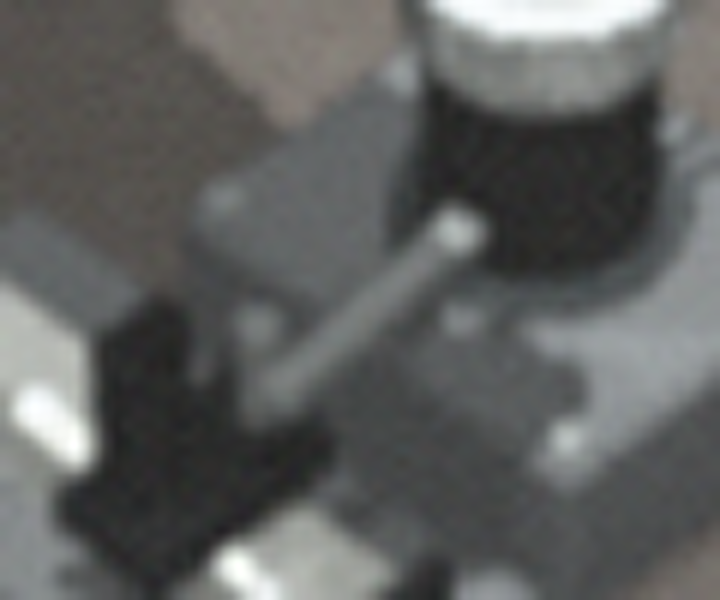

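The gap now shows as about 9–12 zoomed pixels, roughly 1 mm, which is inside 2.5 mm, and the lever hasn't moved. Before turning the hand at the ring I'll check the clearance to the shelf edge and confirm the ring's position from the current pictures.

```bash
python3 - <<'E'
from h import *
np.set_printoptions(precision=1,suppress=True)
t=capture("top"); s=capture("scene")
cv2.imwrite("pics/top7.png",t["image"])
for tv,sp in [((340,126),(400,142)),((340,126),(300,93)),((340,104),(400,120))]:
    o,d=ray(t,tv); n=np.cross(d,[0,1,0]); o2,d2=ray(s,sp)
    print(o2+d2*((o-o2)@n)/(d2@n))
o=get_obs(); print(o["tool_pos"],o["joint_positions"],o["tcp_rot"],o["moment"],o["time"])
# scene/top ring ellipse: fit bright ring contour in scene zoom
E
```

```text
[735.4  36.7 284.7]
[735.5 385.9 284.4]
[769.   69.6 314.7]
[430.7  33.7 225.3] [-0.1  0.2  1.8  0.   1.2 -1.7] [ 3.1 -0.  -3.1] [-0. -0.  0.] 11.85
```

View pics/wrist6.png

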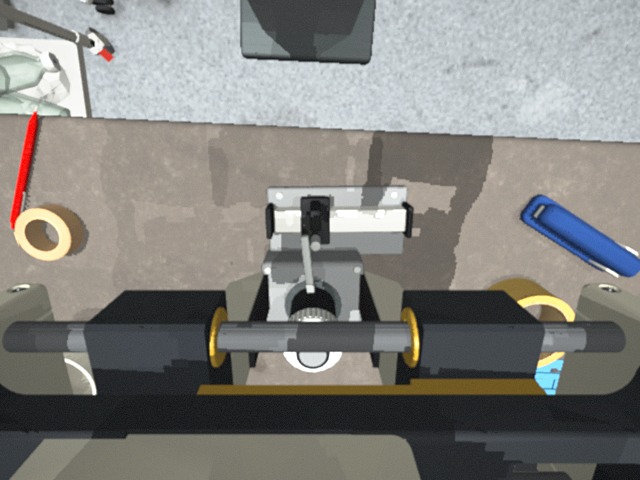

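The shelf edge is at x≈735, which leaves room. I'll open fully and go over the ring.

Call:
{"fn": "carry_out", "kwargs": {
  "xyz": [
    [-0.59,-0.01,0],
    [-0.59,-0.01,0],
    [-0.59,-0.01,0],
    [0,0,0],
    [0,0,0],
    [0,0,0]
  ],
  "dr": [
    [0,0,0],
    [0,0,0],
    [0,0,0],
    [0,0,0],
    [0,0,0],
    [0,0,0]
  ],
  "gripper": 1
}}

```text
time: 12.6
tool_pos: [536.5, 36.7, 226.4]
tcp_rot: [3.141, -0.001, -3.097]
contact_force: [-0.6, 0.3, 0.5]
grip_width: 91.4
```

```bash
python3 - <<'E'
from h import *
o=get_obs(); print(o["tool_pos"],o["joint_positions"],o["tcp_rot"],o["moment"],o["time"],o["grip_width"])
c=capture("wrist"); cv2.imwrite("pics/wrist8.png",c["image"])
c=capture("scene"); cv2.imwrite("pics/scene8.png",c["image"][120:360,200:460].repeat(2,0).repeat(2,1))
E
```

```text
[536.51992475  36.67344485 226.36933122] [-7.43227722e-02  3.65869682e-01  1.48848704e+00  3.64661267e-05
  1.28790982e+00 -1.68958383e+00] [ 3.14147803e+00 -6.64986574e-04 -3.09713808e+00] [ 0.00877651  0.02966231 -0.00464038] 12.6 91.42139605591167
```

View pics/wrist8.png

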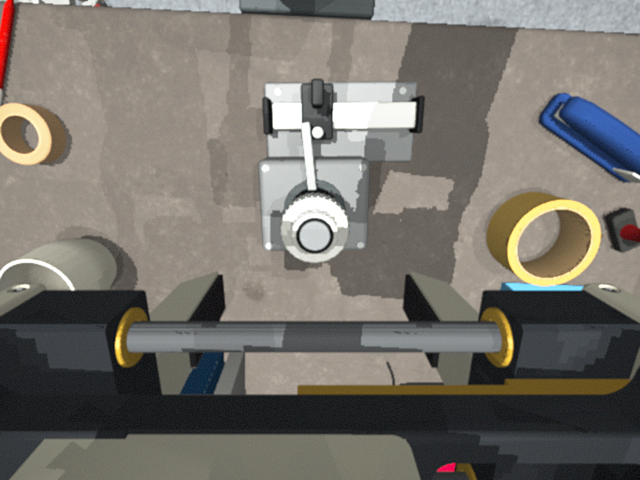

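View pics/scene8.png

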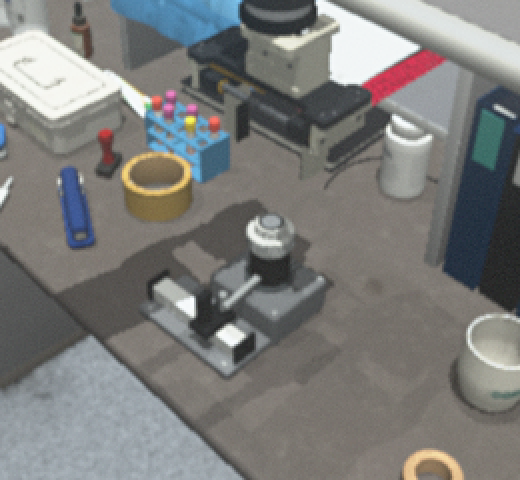

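```bash
python3 - <<'E'
from h import *
c=capture("wrist"); im=c["image"]
print(proj(c,(536.5,36.4,135)), plane(c,(315,235),135))
cv2.imwrite("pics/wrist8z.png",cv2.resize(im[110:270,270:370],None,fx=5,fy=5,interpolation=cv2.INTER_CUBIC)[:600])
cv2.imwrite("pics/wrist8y.png",cv2.resize(im[190:270,270:360],None,fx=7,fy=7,interpolation=cv2.INTER_CUBIC))
E
```

```text
[313.67175073 235.47206678] [536.07674791  37.39949625 135.        ]
```

View pics/wrist8z.png

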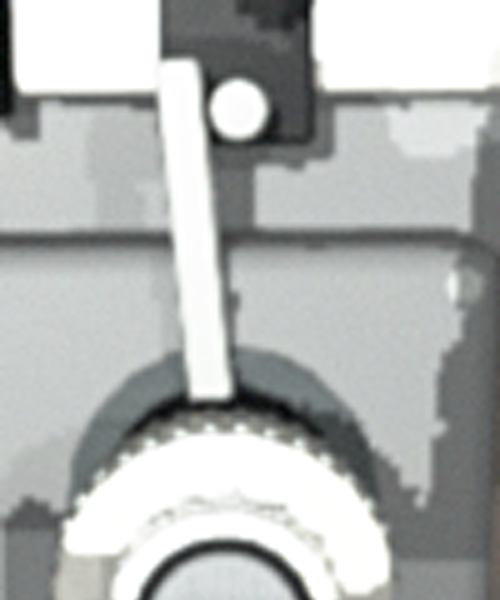

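View pics/wrist8y.png

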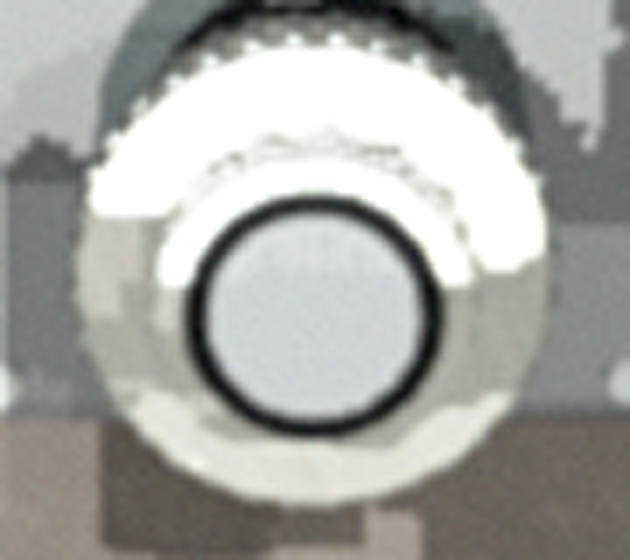

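The barrel's top lies at (314.6,234.7), within 1 mm of the TCP axis, and the nose–lever gap is under 1 mm. I'll go down and grip the ring.

Call:
{"fn": "carry_out", "kwargs": {
  "xyz": [
    [0,0,0.6],
    [0,0,0.6],
    [0,0,0.4],
    [0,0,0.2],
    [0,0,0],
    [0,0,0]
  ],
  "dr": [
    [0,0,0],
    [0,0,0],
    [0,0,0],
    [0,0,0],
    [0,0,0],
    [0,0,0]
  ]
}}

```text
time: 13.5
tool_pos: [538.1, 36.6, 119.5]
tcp_rot: [-3.141, 0.002, -3.097]
contact_force: [0.0, -0.1, 0.2]
grip_width: 91.8
```

Call:
{"fn": "carry_out", "kwargs": {
  "xyz": [
    [0,0,0],
    [0,0,0],
    [0,0,0],
    [0,0,0],
    [0,0,0]
  ],
  "dr": [
    [0,0,0],
    [0,0,0],
    [0,0,0],
    [0,0,0],
    [0,0,0]
  ],
  "gripper": -1
}}

```text
time: 14.12
tool_pos: [537.4, 36.9, 118.5]
tcp_rot: [3.141, 0.0, -3.097]
contact_force: [-0.6, 1.4, 1.2]
grip_width: 53.2
```

```bash
python3 - <<'E'
from h import *
np.set_printoptions(precision=3,suppress=True)
o=get_obs(); print(o["tool_pos"],o["joint_positions"],o["tcp_rot"],o["contact_force"],o["moment"],o["time"],o["grip_width"])
c=capture("scene");cv2.imwrite("pics/scene9.png",cv2.resize(c["image"][180:300,260:400],None,fx=5,fy=5,interpolation=cv2.INTER_CUBIC))
o=get_obs();print(o["moment"],o["contact_force"])
E
```

```text
[537.409  36.908 118.489] [-0.074  0.476  1.637  0.001  1.028 -1.69 ] [ 3.141  0.    -3.097] [-0.628  1.416  1.188] [ 0.294  0.044 -0.039] 14.125 53.2487412683449
[0.356 0.029 0.017] [0.216 2.215 1.454]
```

View pics/scene9.png

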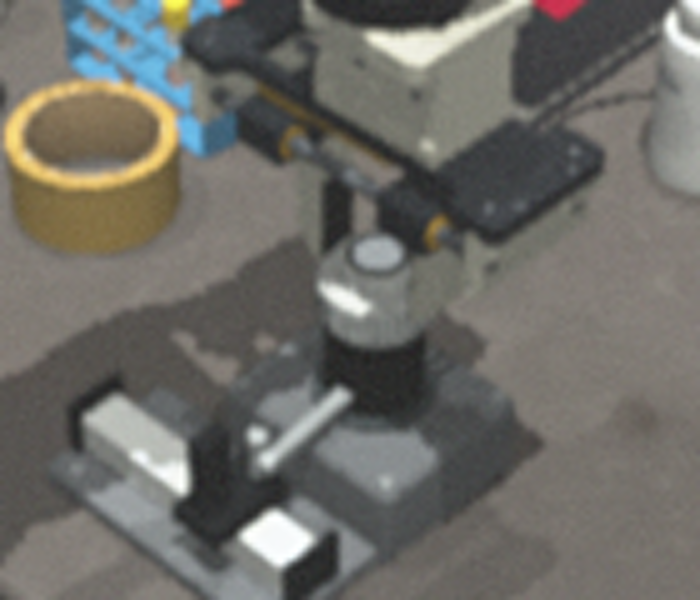

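The ring is gripped centrally, with side force around 1–2 N. I'll turn clockwise (positive about tool z), following its sink, and check the moment.

Call:
{"fn": "carry_out", "kwargs": {
  "xyz": [
    [0,0,0.003],
    [0,0,0.003],
    [0,0,0.003],
    [0,0,0.003],
    [0,0,0.003],
    [0,0,0.003],
    [0,0,0.003],
    [0,0,0.003]
  ],
  "dr": [
    [0,0,0.5],
    [0,0,0.8],
    [0,0,0.8],
    [0,0,0.8],
    [0,0,0.8],
    [0,0,0.8],
    [0,0,0.8],
    [0,0,0.5]
  ]
}}

```text
time: 15.18
tool_pos: [537.1, 36.0, 117.1]
tcp_rot: [-3.14, 0.0, 2.374]
contact_force: [-3.1, -2.2, 3.3]
grip_width: 53.4
```

```bash
cat > st.py <<'E'
from h import *
np.set_printoptions(precision=3,suppress=True)
for i in range(4):
    capture("top"); o=get_obs(); print(round(o["time"],3),o["tool_pos"],o["tcp_rot"][2],o["joint_positions"][5],o["contact_force"],o["moment"],o["tau"][5],round(o["grip_width"],1))
E
cat >> st.py <<'E'
c=capture("scene");cv2.imwrite("pics/sc_%d.png"%int(o["time"]*1000),cv2.resize(c["image"][180:300,260:400],None,fx=5,fy=5,interpolation=cv2.INTER_CUBIC))
print("pics/sc_%d.png"%int(o["time"]*1000))
E
python3 st.py
```

```text
15.225 [537.064  36.071 117.067] 2.3714584229296904 -0.8747218031263764 [-1.867 -2.488  2.877] [-0.49   0.391  0.064] -0.14002153649926186 53.5
15.275 [537.077  36.079 117.074] 2.375866759153975 -0.8792566260324413 [-2.375 -2.355  3.163] [-0.548  0.508  0.053] 0.6126153096556664 53.8
15.325 [537.099  36.147 117.066] 2.377508196098841 -0.8809020935551142 [-2.59  -2.47   2.214] [-0.621  0.503  0.019] 0.2429034188389778 53.2
15.375 [537.086  36.157 117.053] 2.3777783619370894 -0.8812051026922249 [-3.159 -2.641  3.72 ] [-0.711  0.523 -0.008] 0.06919848499819636 53.4
pics/sc_15375.png
```

View pics/sc_15375.png

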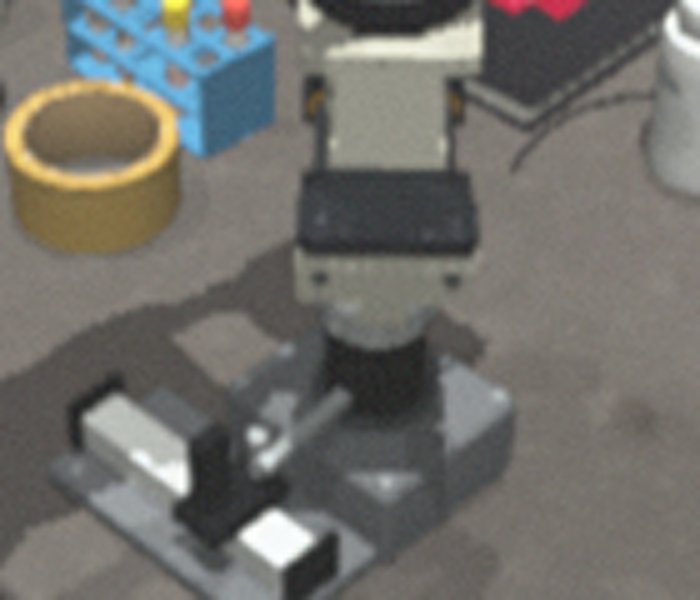

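No torque yet, as expected. Going on in steps.

Call:
{"fn": "carry_out", "kwargs": {
  "xyz": [
    [0,0,0.003],
    [0,0,0.003],
    [0,0,0.003],
    [0,0,0.003],
    [0,0,0.002]
  ],
  "dr": [
    [0,0,0.7],
    [0,0,0.7],
    [0,0,0.7],
    [0,0,0.7],
    [0,0,0.5]
  ]
}}

```text
time: 16.05
tool_pos: [536.6, 36.0, 116.2]
tcp_rot: [-3.14, 0.0, 1.914]
contact_force: [-4.1, -3.6, 5.8]
grip_width: 53.1
```

```bash
python3 st.py
```

```text
16.1 [536.639  36.05  116.203] 1.911369075966319 -0.4147575561076583 [-4.033 -4.59   5.648] [-0.917  0.988  0.088] -0.05819879472255707 53.2
16.15 [536.639  36.04  116.199] 1.9150840648171727 -0.4184699979111445 [-4.103 -4.969  5.883] [-0.873  0.982  0.032] 0.5305001512169838 53.4
16.2 [536.632  36.067 116.21 ] 1.9162899513254508 -0.41969383061208276 [-4.259 -4.819  5.59 ] [-0.937  1.045  0.033] 0.16874418128281832 53.7
16.25 [536.625  36.031 116.204] 1.9165437569573829 -0.41996535010204694 [-4.515 -3.874  4.62 ] [-0.846  0.995  0.001] 0.04499102826230228 53.4
pics/sc_16250.png
```

Call:
{"fn": "carry_out", "kwargs": {
  "xyz": [
    [0,0,0.002],
    [0,0,0.002],
    [0,0,0.001]
  ],
  "dr": [
    [0,0,0.5],
    [0,0,0.5],
    [0,0,0.5]
  ]
}}

```text
time: 16.68
tool_pos: [536.4, 36.1, 115.8]
tcp_rot: [-3.139, 0.001, 1.705]
contact_force: [-5.0, -3.9, 5.5]
grip_width: 53.4
```

```bash
python3 st.py
```

```text
16.725 [536.406  36.052 115.869] 1.7019800502305027 -0.2053682603513317 [-5.297 -2.985  5.59 ] [-0.831  1.138  0.061] -0.08972467621788383 53.5
16.775 [536.404  36.061 115.846] 1.7056216307928787 -0.20903495292896274 [-4.202 -4.459  4.43 ] [-0.905  1.179  0.01 ] 0.5235609412193298 53.4
16.825 [536.38   36.037 115.833] 1.7068399905184422 -0.21025063024057328 [-5.619 -3.975  5.341] [-0.911  1.161 -0.009] 0.16726135276257992 53.4
16.875 [536.397  36.055 115.862] 1.707098247233743 -0.2105197909208051 [-3.852 -4.152  5.531] [-0.887  1.188  0.025] 0.044573487248271704 53.1
pics/sc_16875.png
```

Still free after 1.48 rad. I'll relieve the small side load while continuing.

Call:
{"fn": "carry_out", "kwargs": {
  "xyz": [
    [-0.008,-0.01,0.0],
    [0,0,0.001],
    [0,0,0.001]
  ],
  "dr": [
    [0,0,0.5],
    [0,0,0.5],
    [0,0,0.5]
  ]
}}

```text
time: 17.3
tool_pos: [535.9, 35.8, 115.6]
tcp_rot: [-3.139, 0.0, 1.495]
contact_force: [-4.3, -3.0, 4.3]
grip_width: 53.3
```

```bash
python3 st.py
```

```text
17.35 [535.945  35.838 115.618] 1.4924751439352035 0.002907127764465277 [-4.331 -2.248  3.541] [-0.535  0.976  0.055] -0.08987533394247293 53.5
17.4 [535.962  35.827 115.581] 1.4961137690678101 -0.0007417514320284575 [-4.185 -2.949  3.955] [-0.598  0.95   0.022] 0.5241334810853004 53.4
17.45 [535.95   35.837 115.614] 1.4973106396823694 -0.0019335433915549892 [-3.577 -2.164  3.551] [-0.574  1.034 -0.007] 0.16789579298347235 53.4
17.5 [535.933  35.851 115.585] 1.4975931996100305 -0.00219904092661423 [-4.885 -3.268  3.499] [-0.603  0.983  0.019] 0.04513494553975761 53.6
pics/sc_17500.png
```

Call:
{"fn": "carry_out", "kwargs": {
  "xyz": [
    [-0.004,-0.006,0.001],
    [0,0,0.001],
    [0,0,0.001]
  ],
  "dr": [
    [0,0,0.5],
    [0,0,0.5],
    [0,0,0.5]
  ]
}}

```text
time: 17.92
tool_pos: [535.6, 35.8, 115.3]
tcp_rot: [-3.14, 0.001, 1.286]
contact_force: [-4.1, -2.6, 2.5]
grip_width: 53.4
```

```bash
python3 st.py
```

```text
17.975 [535.6    35.822 115.322] 1.2831924809133481 0.2117227867377811 [-4.091 -1.722  3.206] [-0.406  0.986  0.055] -0.14918269123882055 53.5
18.025 [535.615  35.829 115.306] 1.2875555985466898 0.20733759346774014 [-4.827 -2.563  3.752] [-0.451  1.097  0.069] 0.6180664524435997 53.5
18.075 [535.669  35.819 115.306] 1.2889651117077596 0.20591977709031148 [-4.63  -3.463  4.085] [-0.446  1.084  0.047] 0.21947949193418026 53.6
18.125 [535.654  35.852 115.271] 1.2893290710912888 0.20560399810177074 [-5.06  -2.652  3.122] [-0.404  1.068  0.05 ] 0.06032780511304736 53.1
pics/sc_18125.png
```

Call:
{"fn": "carry_out", "kwargs": {
  "xyz": [
    [-0.004,-0.006,0.001],
    [0,0,0.001],
    [0,0,0]
  ],
  "dr": [
    [0,0,0.4],
    [0,0,0.4],
    [0,0,0.4]
  ]
}}

```text
time: 18.55
tool_pos: [535.4, 35.9, 115.3]
tcp_rot: [-3.14, 0.001, 1.121]
contact_force: [-4.1, -1.2, 3.4]
grip_width: 53.3
```

```bash
python3 st.py
```

```text
18.6 [535.396  35.864 115.285] 1.1184186676552756 0.37640435006242046 [-4.225 -1.552  3.92 ] [-0.366  1.084  0.312] 0.19155442714691162 53.2
18.65 [535.404  35.859 115.271] 1.1215355583169493 0.37326058720447597 [-5.042 -0.685  3.414] [-0.325  1.102  0.339] 0.7465887442231178 53.4
18.7 [535.406  35.845 115.288] 1.122547910333736 0.3722395582472768 [-4.531 -1.708  3.178] [-0.323  1.122  0.266] 0.44207124039530754 52.9
18.75 [535.404  35.836 115.29 ] 1.1227453417114308 0.37199649163054715 [-5.1   -1.452  4.148] [-0.3    1.097  0.23 ] 0.33668098971247673 53.4
pics/sc_18750.png
```

The torque has jumped to about 0.3 N m, so the ring is down. I'll check the lever before nipping up.

View pics/sc_18750.png

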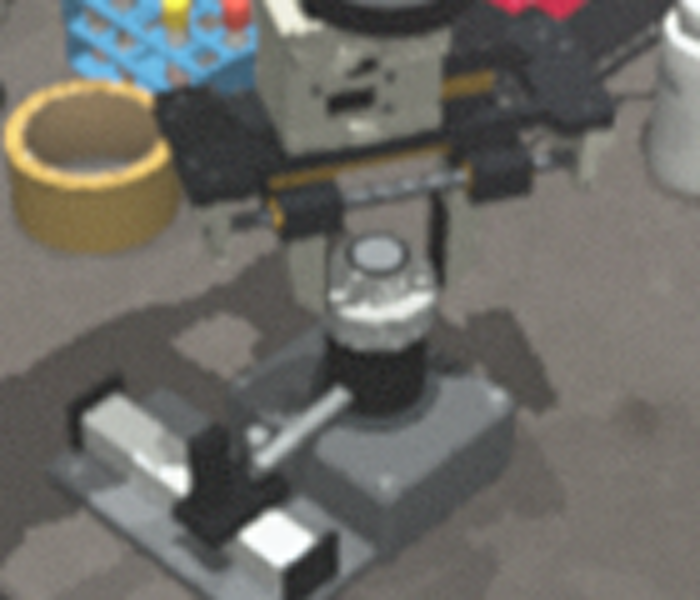

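Call:
{"fn": "carry_out", "kwargs": {
  "xyz": [
    [0,0,0],
    [0,0,0],
    [0,0,0]
  ],
  "dr": [
    [0,0,0.4],
    [0,0,0.4],
    [0,0,0.2]
  ]
}}

```text
time: 19.18
tool_pos: [535.3, 35.9, 115.3]
tcp_rot: [-3.14, 0.001, 0.982]
contact_force: [-5.7, -1.4, 4.4]
grip_width: 53.6
```

```bash
python3 st.py
```

```text
19.225 [535.265  35.904 115.246] 0.9812054264466348 0.5135895096526946 [-5.332 -0.962  4.81 ] [-0.254  1.12   0.411] 0.3970364760607481 53.4
19.275 [535.267  35.924 115.269] 0.9828025893334402 0.5120416305527159 [-4.902 -1.794  3.678] [-0.223  1.27   0.436] 0.6158009357750416 54.0
19.325 [535.299  35.927 115.275] 0.9832592234912778 0.5115788896728566 [-5.466 -1.293  3.457] [-0.258  1.214  0.422] 0.46682506799697876 53.3
19.375 [535.278  35.927 115.264] 0.9834239868954138 0.5114536684475058 [-5.861 -1.883  4.482] [-0.244  1.221  0.379] 0.41648346930742264 53.5
pics/sc_19375.png
```

The torque is about 0.41 N m. One more step of 8°.

Call:
{"fn": "carry_out", "kwargs": {
  "xyz": [
    [0,0,0],
    [0,0,0],
    [0,0,0]
  ],
  "dr": [
    [0,0,0.4],
    [0,0,0.4],
    [0,0,0.2]
  ]
}}

```text
time: 19.8
tool_pos: [535.2, 36.0, 115.3]
tcp_rot: [-3.14, 0.001, 0.843]
contact_force: [-5.6, -0.8, 4.8]
grip_width: 52.9
```

```bash
python3 st.py
```

```text
19.85 [535.177  36.006 115.251] 0.8418057612426832 0.6530820261190085 [-6.137 -0.286  4.773] [-0.16   1.238  0.492] 0.47332780435681343 53.7
19.9 [535.165  36.011 115.243] 0.8433593417658491 0.6515309674924488 [-5.691 -1.493  4.758] [-0.163  1.271  0.444] 0.6920973770320415 53.1
19.95 [535.162  36.023 115.254] 0.8438189261257592 0.651047713278124 [-4.295 -1.366  4.175] [-0.146  1.253  0.48 ] 0.5431926995515823 53.6
20.0 [535.172  36.034 115.246] 0.8439602008241374 0.6509340942228156 [-5.362 -0.779  4.683] [-0.095  1.202  0.484] 0.4928010329604149 53.3
pics/sc_20000.png
```

The torque is about 0.48 N m. I'll add a last 2–3° and hold, then check the picture.

Call:
{"fn": "carry_out", "kwargs": {
  "xyz": [
    [0,0,0],
    [0,0,0],
    [0,0,0]
  ],
  "dr": [
    [0,0,0.3],
    [0,0,0],
    [0,0,0]
  ]
}}

```text
time: 20.42
tool_pos: [535.1, 36.1, 115.2]
tcp_rot: [-3.14, 0.001, 0.802]
contact_force: [-6.8, -1.5, 5.6]
grip_width: 53.4
```

```bash
python3 st.py
```

```text
20.475 [535.13   36.071 115.226] 0.8021881971474119 0.6927701514109459 [-6.07  -1.009  4.708] [-0.147  1.228  0.461] 0.4945359192788601 53.2
20.525 [535.16   36.042 115.262] 0.8021251916471688 0.6927441439291777 [-5.707 -1.333  5.464] [-0.108  1.301  0.497] 0.4939083382487297 53.2
20.575 [535.118  36.081 115.238] 0.8021381804863743 0.6928037583405758 [-5.505 -0.657  4.028] [-0.101  1.259  0.56 ] 0.49378590658307076 53.4
20.625 [535.16   36.052 115.244] 0.8021663281816009 0.692749933368775 [-5.608 -0.741  4.456] [-0.138  1.256  0.519] 0.4937966912984848 53.6
pics/sc_20625.png
```

View pics/sc_20000.png

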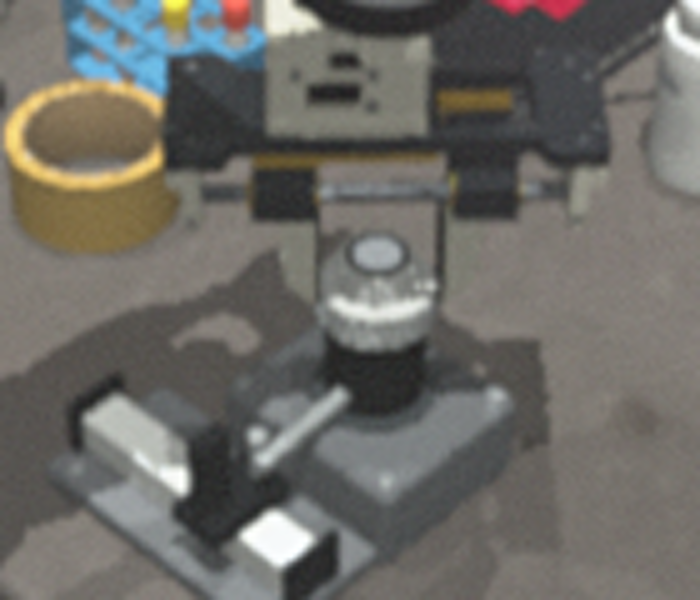

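The torque holds at about 0.50 N m and the lever bears on the nose. I'll release and rise.

Call:
{"fn": "carry_out", "kwargs": {
  "xyz": [
    [0,0,0],
    [0,0,0],
    [0,0,0],
    [0,0,-0.3],
    [0,0,-0.7],
    [0,0,-0.8],
    [0,0,-0.2],
    [0,0,0]
  ],
  "dr": [
    [0,0,0],
    [0,0,0],
    [0,0,0],
    [0,0,0],
    [0,0,0],
    [0,0,0],
    [0,0,0],
    [0,0,0]
  ],
  "gripper": 1
}}

```text
time: 21.68
tool_pos: [536.4, 35.7, 235.7]
tcp_rot: [3.14, -0.001, 0.799]
contact_force: [0.4, -0.2, 0.6]
grip_width: 91.9
```

```bash
python3 st.py; python3 - <<'E'
from h import *
c=capture("scene"); cv2.imwrite("pics/scene10.png",cv2.resize(c["image"][240:290,290:350],None,fx=12,fy=12,interpolation=cv2.INTER_CUBIC)); cv2.imwrite("pics/scene10f.png",c["image"])
c=capture("top"); cv2.imwrite("pics/top10.png",cv2.resize(c["image"][205:300,285:385],None,fx=6,fy=6,interpolation=cv2.INTER_CUBIC))
c=capture("wrist"); cv2.imwrite("pics/wrist10.png",c["image"])
E
```

```text
21.725 [535.718  35.771 234.495] 0.7985209055831117 0.6960295829067321 [-0.744  0.274 -0.172] [-0.117  0.062 -0.012] -0.0018946399359265342 91.6
21.775 [535.412  35.761 233.909] 0.7984611722719248 0.6960866176826265 [-1.223  0.023 -0.774] [-0.094  0.09   0.005] -0.0017952179041458294 91.8
21.825 [535.312  35.755 233.664] 0.7983780511504674 0.6961317056694031 [ 1.029  0.482 -0.412] [-0.067  0.119 -0.016] -0.00171131658134982 91.6
21.875 [535.38   35.743 233.747] 0.7983017383434516 0.6961884405809443 [ 0.338 -0.378  1.102] [-0.068  0.128 -0.018] -0.0015660477220080793 92.1
pics/sc_21875.png
```

View pics/scene10.png

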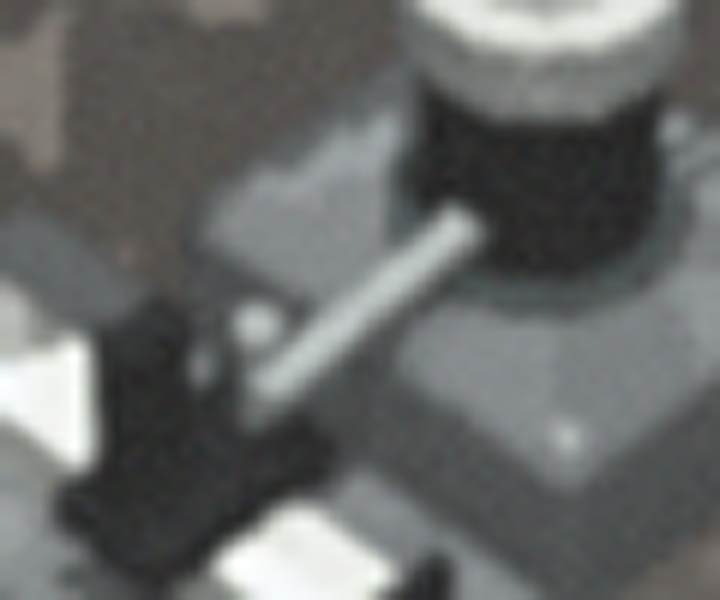

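View pics/top10.png

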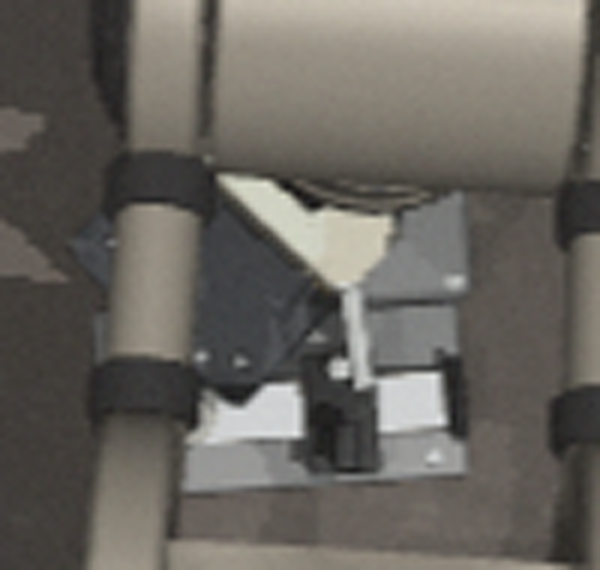

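View pics/wrist10.png

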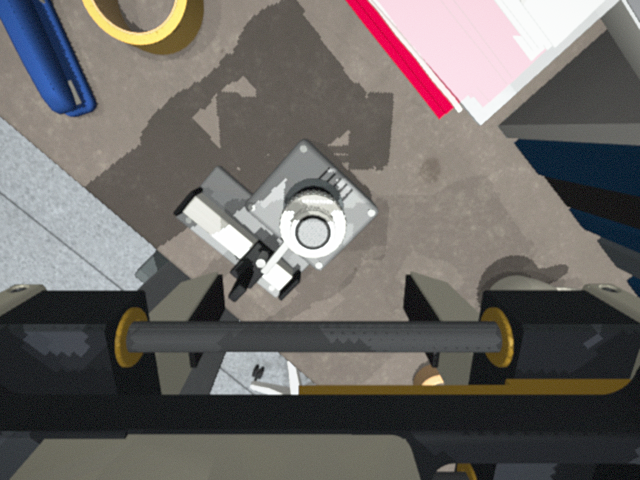

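View pics/scene10f.png

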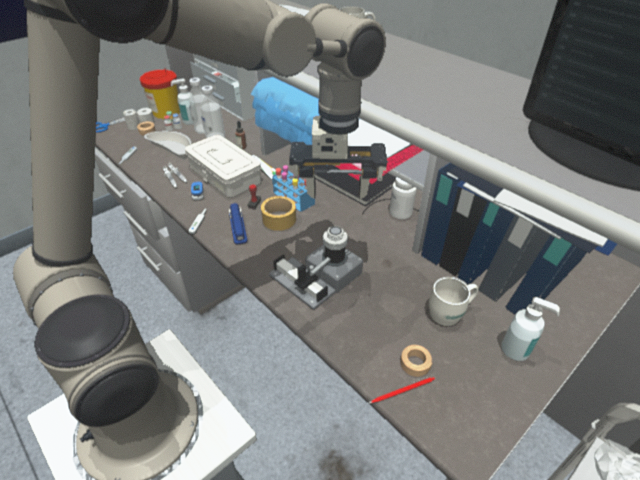

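The final views show the lever tip at (367,384) in the top zoom against (367,381) at the start. The nose at (340,370) touches the lever, the bystanders are unmoved, and the arm is clear with no force on it. I'm handing in.

```bash
python3 -c "
from plant import *
print(close_job())"
```

```text
the job is handed in; nothing more can be done
None
```

I locked the focus and handed the job in at about 22 s of the 67 s allowed; the hand-in gives no verdict.

- **Stop:** I slid it along its rail by its fin in three short pinches, looking in between. About 1 mm of gap to the lever was left while the ring was still up.
- **Ring:** I turned it clockwise about 2.0 rad until the torque jumped to about 0.3 N m, meaning it was down on its washer. I then turned it about 0.32 rad more, to about 0.50 N m. The moment sensor read 0.46–0.56 and the last joint's torque 0.49. That puts roughly 5 N of lever force on the stop by calculation; the force itself was not measured.
- **Last pictures:** The nose was against the lever. The lever tip was within about 1 mm of its starting place, the other objects stood where they were, and the released hand was clear with no force on it.

**Disagreements:**
- The closed fingers read 53.3 mm across the ring, although the ring is given as 56 mm.
- Nose and lever measured 4–7% smaller than their true size in one wrist-camera check, so the pre-contact gap is good to about ±0.5 mm.
- While I turned the ring there was a side load of about 5 N from a slight misalignment, which disappeared on release.

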